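Heft two tins and stack the heavier at the bottom

ROBOT

A 6-joint arm with a two-finger parallel gripper is mounted at the origin on a cart in front of the work surface, level with it; the furniture and walls round the work are solid. World frame = base frame: x ahead of the robot, y to its left, z up, the work surface at z = 0. Lengths are in m, angles in rad, forces in N, time in s.
With the tool pointing down it reaches from about 0.3 to 0.825 m from the base axis. Payload 5.4 kg.
Tool frame: the origin (TCP) lies at the very end of the fingers, on their centre line; the grasp point (between the pads) lies 19 mm behind it; z points along the fingers, y is the line along which they close (so a half turn about z gives the same grasp; the last joint's range is limited). The gripper opens to 92 mm and grips with 3 to 60 N. Pads are 20 mm wide; open, the fingers measure 128 mm over their backs; the gripper's body (75 mm by 189 mm) begins 69 mm behind the grasp point.
Start: joints at [1.081, 0.158, 1.597, -0, 1.386, -0.21], TCP at [0.159, 0.553, 0.215] pointing down, gripper open.
Joint ranges: [-2.91, 2.91], [-0.94, 2.29], [0.18, 2.7], [-1.29, 4.43], [0.17, 2.64], [-3, 3]. Speed limits (rad/s): [2.57, 2.57, 3.14, 3.14, 3.14, 3.14].

INTERFACE

Orientations are given as a rotation vector (axis times angle).
In Python, from workcell import bot gives the robot as it stands. Calls block until the motion is done:
- bot.goto(position, orientation): joint-space move of the TCP to a pose.
- bot.line_to(position, rot=None, max_speed=0.15): straight line of the TCP; rot=None keeps the orientation; max_speed is the mean speed in m/s.
- bot.set_joints(angles): joint-space move.
- bot.set_gripper(opening, newtons=None): opening from 0.0 (shut) to 1.0 (fully open); newtons is the grip in N (None keeps the last); returns when the fingers have stopped.
- bot.hold(seconds).
- bot.inverse_kinematics(position, orientation): joint angles nearest the present ones, or None.
- bot.read_camera(name): name is "scene" or "top"; returns a dict with "pixels" (384x512x3 uint8, blue, green, red), "fx", "fy", "cx", "cy" (pixels), "R" (3x3) and "t" (3): a world point X has camera coordinates R X + t. Camera axes: x right, y down, z forward; pixel columns grow to the right and rows downward; lengths in m; the calibration is good to about 2 mm. A picture is of the moment at which its call begins. There is no depth.
A pose or a line that the arm cannot do raises bot.MotionError and nothing moves.
- bot.job_done(): hands the job in; it is judged then, once.
Readings, each from a call of its own:
- bot.current_clock(): time.
- bot.current_joints(): joint angles.
- bot.current_joint_vel(): joint speeds.
- bot.current_effort(): joint torques, N m.
- bot.current_ee_pos(): TCP position.
- bot.current_tool_rot(): TCP orientation.
- bot.current_contact_force(): force on the tool from outside, world axes, zero at the start.
- bot.current_ft_torque(): the same for the moment, N m.
- bot.current_opening(): opening from 0.0 (shut) to 1.0 (fully open).
- bot.current_grip_force(): force on a finger pad.
Only numpy, scipy, OpenCV 4.12 (cv2) and the standard library are available. Lean on these libraries where they do the work, as an engineer would, in place of code of your own. Each camera call takes 0.05 s, during which the arm holds its last target. There are 200 camera calls.

TASK

Pack the two plain metal tins on the small wooden tray as one stack with the heavier at the bottom. They look the same, so first lift each clear of the trolley top to compare their weights; then stand the heavier one upright inside the tray, let go of it, and stack the lighter one squarely on top.

Things in the scene. Friction and masses are not known exactly. Their poses are not given: they have to be found in the camera images.
- tin_a: Plain round bare-metal tin, flat lid: 60 mm in diameter, 62 mm high, origin at the centre of its underside, z up. Starts upright on the trolley top (z = 0). Looks the same as the other tin, but one weighs 0.15 to 0.29 kg, the other 0.47 to 0.66 kg, and only lifting tells which stands where. A tealight 18 mm high stands on its robot side, 70 to 80 mm from its axis.
- tin_b: Plain round bare-metal tin, flat lid: 60 mm in diameter, 62 mm high, origin at the centre of its underside, z up. Starts upright on the trolley top (z = 0). Looks the same as the other tin, but one weighs 0.15 to 0.29 kg, the other 0.47 to 0.66 kg, and only lifting tells which stands where. A tealight 18 mm high stands on its robot side, 70 to 80 mm from its axis.
- tray: Shallow dark wooden tray, 150 mm along its x, 112 mm along its y, 20 mm high; floor 4 mm thick, walls 6 mm thick (inside 138 x 100 mm). Origin at the centre of its underside, z up. Loose, 0.5 kg, lying on the trolley top, turned up to 0.25 rad about z.

How it is judged:
On the way, in this order (a step that is already met when the one before it is completed fails the run):
1. the lighter tin has been lifted at least 15 mm clear to feel its weight, while the heavier one (it rests with over 3.7 N) is not yet in the tray (((height (world z) of tin_b above 0.015 m and horizontal distance between tin_a and tray above 0.07 m and contact force between tin_a and anything else above 3.7 N) or (height (world z) of tin_a above 0.015 m and horizontal distance between tin_b and tray above 0.07 m and contact force between tin_b and anything else above 3.7 N))), for 0.2 s.
2. the heavier tin stands upright on the tray floor, let go, with the lighter tin not in the tray (((z of tin_a in the frame of tray between -0.002 and 0.012 m and horizontal distance between tin_a and tray below 0.05 m and angle between tin_a's own z axis and vertical below 0.17 rad and linear speed of tin_a below 0.03 m/s and contact force between tin_a and tray above 3.7 N and contact force between tin_a and the fingers below 0.5 N and horizontal distance between tin_b and tray above 0.07 m) or (z of tin_b in the frame of tray between -0.002 and 0.012 m and horizontal distance between tin_b and tray below 0.05 m and angle between tin_b's own z axis and vertical below 0.17 rad and linear speed of tin_b below 0.03 m/s and contact force between tin_b and tray above 3.7 N and contact force between tin_b and the fingers below 0.5 N and horizontal distance between tin_a and tray above 0.07 m))), for 0.2 s.
At the end, for the whole second after the job is handed in: The heavier tin stands upright (within 10 degrees) flat on the tray floor, inside the walls; the lighter tin stands upright (within 10 degrees) on its lid, their axes within 20 mm of each other; both released and at rest (((z of tin_a in the frame of tray between -0.002 and 0.012 m and horizontal distance between tin_a and tray below 0.05 m and angle between each of tin_a, tin_b's own z axis and vertical below 0.17 rad and linear speed of each of tin_a, tin_b below 0.03 m/s and contact force between tin_b and tin_a below 3.7 N and horizontal distance between tin_b and tin_a below 0.02 m and z of tin_b in the frame of tin_a between 0.055 and 0.069 m) or (z of tin_b in the frame of tray between -0.002 and 0.012 m and horizontal distance between tin_b and tray below 0.05 m and angle between each of tin_b, tin_a's own z axis and vertical below 0.17 rad and linear speed of each of tin_b, tin_a below 0.03 m/s and contact force between tin_a and tin_b below 3.7 N and horizontal distance between tin_a and tin_b below 0.02 m and z of tin_a in the frame of tin_b between 0.055 and 0.069 m))); the robot touches nothing.
It also fails if it takes over 72 s, if anything falls off the work surface, if the arm or the gripper's body presses on something with over 40 N, if the wrist force passes 120 N, or if a joint passes its speed limit or range.

## Working session

There is one attempt and no reset: what is moved stays moved. The work goes in short steps, each a Python script; the robot and the scene stay as the last script left them, time stands still between calls to the robot, and variables do not carry over. Pictures are saved under pics/ and viewed, at most 10 in all, crops included, and the job is handed in when it is done.

```bash
mkdir -p pics; python3 - <<'E'
from workcell import bot
import cv2,numpy as np
for n in("scene","top"):
    c=bot.read_camera(n); cv2.imwrite(f"pics/{n}0.png",cv2.resize(c["pixels"],(800,600),interpolation=cv2.INTER_CUBIC))
    print(n,c["fx"],c["cx"],c["cy"],np.round(c["R"],3).tolist(),np.round(c["t"],3))
print(bot.current_tool_rot(),bot.current_clock(),bot.current_contact_force())
E
```

```text
scene 359.4514392398629 252.9838111568136 190.69331522132 [[0.855, -0.518, -0.002], [-0.365, -0.6, -0.712], [0.368, 0.61, -0.702]] [-0.409  0.204  0.712]
top 347.0083594000636 259.98288688802097 195.97506322572963 [[-0.006, -0.999, -0.033], [-0.982, 0.012, -0.187], [0.187, 0.031, -0.982]] [0.009 0.481 0.809]
[-4.37976311e-01 -3.11033173e+00  2.43818144e-03] 0.1 [0.60181802 0.93523479 0.86833841]
```

View pics/top0.png

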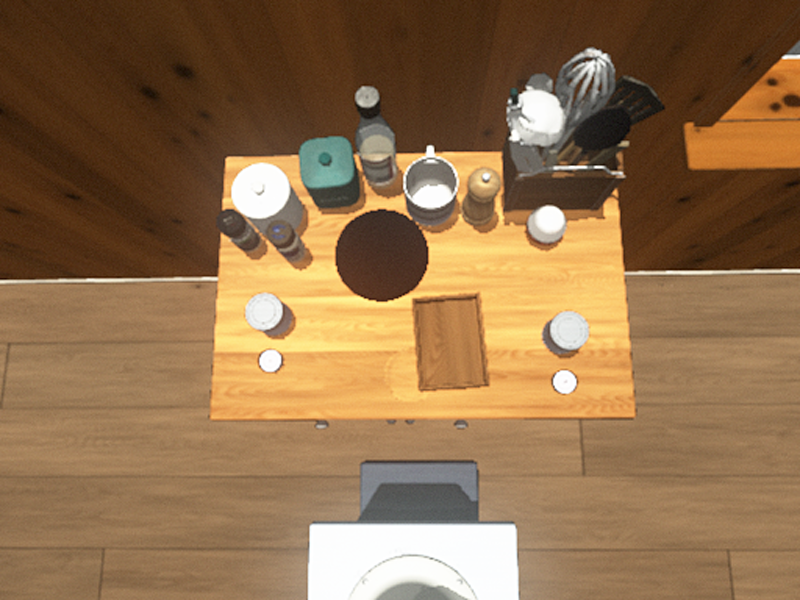

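View pics/scene0.png

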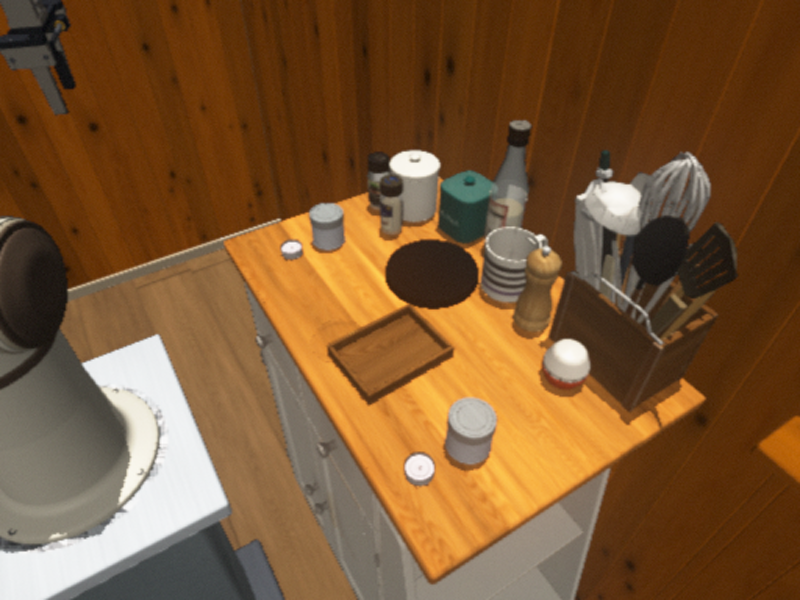

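The top view shows tin lids at about (265,312) and (569,331), and the tray rim corners at (414,297), (480,293), (488,386), (420,390). The tealights are below the tins, at (270,361) and (565,382). In the scene view the lids are at (327,211) and (471,412).

```bash
cat > h.py <<'E'
from workcell import bot
import numpy as np, cv2
from scipy.spatial.transform import Rotation as R
def ray(cam,u,v,z):
    d=cam["R"].T@np.array([(u-cam["cx"])/cam["fx"],(v-cam["cy"])/cam["fy"],1]); o=-cam["R"].T@cam["t"]
    return (o+d*(z-o[2])/d[2])[:2]
def down(yaw):  # tool z down, closing axis y at yaw from world y
    return (R.from_euler('z',yaw)*R.from_euler('y',np.pi)).as_rotvec()
E
python3 - <<'E'
from h import *
for n,P in(("top",[(265,312,.062),(569,331,.062),(270,361,.018),(565,382,.018),(414,297,.02),(480,293,.02),(488,386,.02),(420,390,.02),(287,232,.09),(547,222,.05)]),
 ("scene",[(327,211,.062),(471,412,.062),(329,352,.02),(410,309,.02),(452,350,.02),(374,396,.02)])):
    c=bot.read_camera(n)
    q=[ray(c,u*.64,v*.64,z) for u,v,z in P]
    for p,x in zip(P,q): print(n,p,np.round(x,3))
    if n=="scene": print(np.mean(q[2:],0))
    else: print(np.mean(q[4:8],0))
for y in(.3,0,-.3):
  for a in (0,np.pi): print(y,a,bot.inverse_kinematics([.45,y,.15],down(a)))
E
```

```text
top (265, 312, 0.062) [0.472 0.224]
top (569, 331, 0.062) [ 0.437 -0.243]
top (270, 361, 0.018) [0.4   0.225]
top (565, 382, 0.018) [ 0.362 -0.244]
top (414, 297, 0.02) [ 0.501 -0.008]
top (480, 293, 0.02) [ 0.507 -0.115]
top (488, 386, 0.02) [ 0.357 -0.123]
top (420, 390, 0.02) [ 0.352 -0.016]
top (287, 232, 0.09) [0.592 0.187]
top (547, 222, 0.05) [ 0.615 -0.222]
[ 0.42917225 -0.0652804 ]
scene (327, 211, 0.062) [0.478 0.23 ]
scene (471, 412, 0.062) [ 0.444 -0.237]
scene (329, 352, 0.02) [ 0.35  -0.027]
scene (410, 309, 0.02) [ 0.497 -0.015]
scene (452, 350, 0.02) [ 0.504 -0.116]
scene (374, 396, 0.02) [ 0.368 -0.128]
[ 0.42972001 -0.07145354]
0.3 0 [ 3.64450038e-01  1.28931091e-01  1.76152132e+00 -4.44089210e-16
  1.25114024e+00 -1.20634629e+00]
0.3 3.141592653589793 [0.36445004 0.12893109 1.76152132 0.         1.25114024 1.93524636]
0 0 [-0.26970223 -0.11364615  2.00559196  0.          1.24964685 -1.84049856]
0 3.141592653589793 [-0.26970223 -0.11364615  2.00559196  0.          1.24964685  1.3010941 ]
-0.3 0 [-0.81155517  0.12893109  1.76152132  0.          1.25114024 -2.3823515 ]
-0.3 3.141592653589793 [-8.11555169e-01  1.28931091e-01  1.76152132e+00 -4.44089210e-16
  1.25114024e+00  7.59241158e-01]
```

```bash
cat >> h.py <<'E'
def fz(): return np.mean([(bot.hold(.05),bot.current_contact_force()[2])[1] for _ in range(5)])
def grasp(x,y,z=.023,rot=down(0),N=35):
    bot.set_gripper(1.0); bot.goto([x,y,.16],rot); f0=fz()
    bot.line_to([x,y,z],max_speed=.12); bot.set_gripper(0,N)
    print("grip",bot.current_opening(),bot.current_grip_force()); return f0
def weigh(x,y):
    f0=grasp(x,y); bot.line_to([x,y,.063],max_speed=.08); bot.hold(.5)
    m=(f0-fz())/9.81; print("mass",m,"open",bot.current_opening()); return m
def release(x,y,z):
    bot.line_to([x,y,z],max_speed=.06); bot.hold(.2); print("fz",fz())
    bot.set_gripper(.9); bot.hold(.2); bot.line_to([x,y,z+.1],max_speed=.15)
E
python3 - <<'E'
from h import *
weigh(.475,.227)
c=bot.read_camera("scene"); cv2.imwrite("pics/s1.png",c["pixels"][80:230,130:330].repeat(3,0).repeat(3,1)); print(bot.current_clock(), bot.current_contact_force())
E
```

```text
grip 0.6477217570911304 35.00013828277588
mass 0.651497740985698 open 0.6426603665966025
5.6667 [ 0.54929827  0.09348895 -6.17503526]
```

View pics/s1.png

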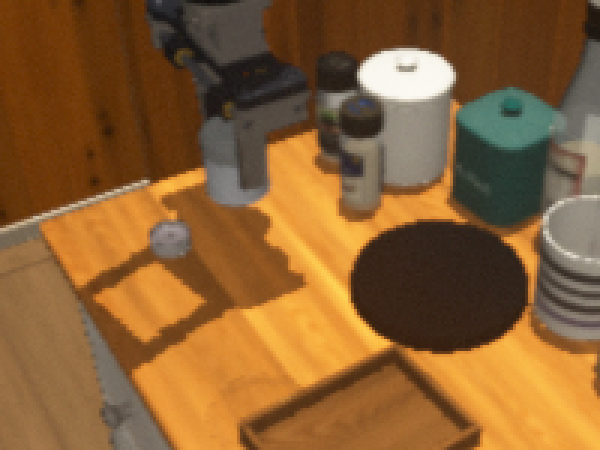

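The left tin is lifted between the fingers (crop about (235,160)) and weighs about 0.65 kg, so it is the heavier. I'll put it back and weigh the other.

```bash
python3 - <<'E'
from h import *
release(.475,.227,.0235)
m=weigh(.441,-.240); print(bot.current_clock())
if .1<m<.4:
    release(.441,-.240,.0235)
    grasp(.475,.227); bot.line_to([.475,.227,.15])
    bot.goto([.4295,-.068,.15],down(0))
    c=bot.read_camera("scene"); cv2.imwrite("pics/s2.png",c["pixels"][100:300,170:370].repeat(3,0).repeat(3,1))
print(bot.current_clock())
E
```

```text
fz -6.380404219605255
grip 0.6487720840908867 35.00027775764465
mass 0.2599021003533738 open 0.6452735001331981
14.0417
fz -2.271328224501607
grip 0.6434473179141361 35.0002384185791
23.2083
```

View pics/s2.png

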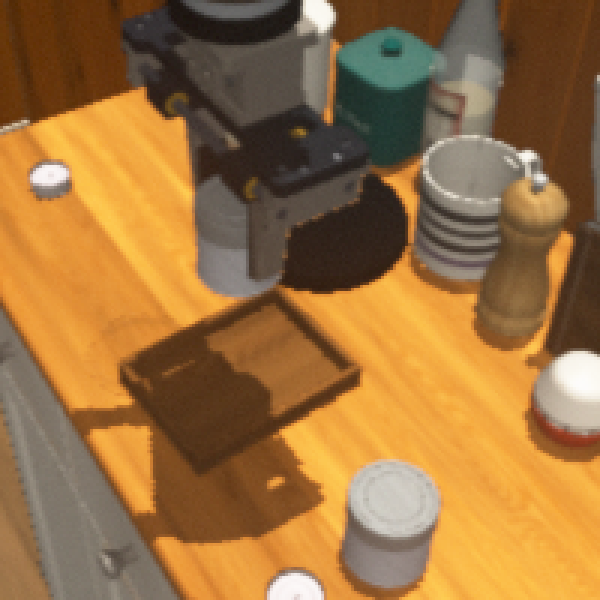

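The heavy tin is held upright above the tray (crop about (240,240)); the light tin (0.26 kg) still stands at right, lid about (393,500). Next I place the heavy one.

```bash
python3 - <<'E'
from h import *
x,y=.4295,-.068
bot.line_to([x,y,.035],max_speed=.1); 
release(x,y,.0272)
bot.goto([.441,-.24,.16],down(0)); bot.hold(.2)
for n in("scene","top"):
    c=bot.read_camera(n); 
    s=c["pixels"][130:330,190:390] if n=="scene" else c["pixels"][150:280,200:400]
    cv2.imwrite(f"pics/{n}3.png",s.repeat(3,0).repeat(3,1))
print(bot.current_clock())
E
```

```text
fz -5.930526480675171
27.8083
```

View pics/scene3.png

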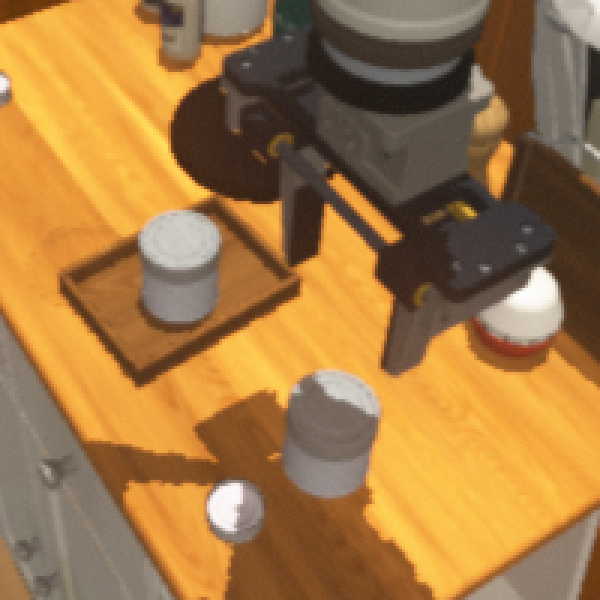

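View pics/top3.png

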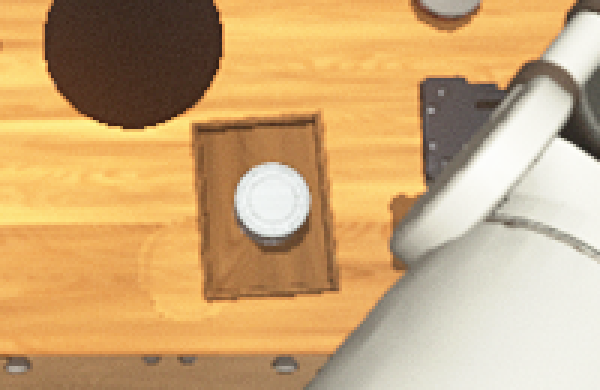

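The heavy tin stands upright in the tray, let go, with its lid at (180,238) in the scene crop and (272,199) in the top crop. The light tin's lid is at (333,408) in the scene crop.

```bash
python3 - <<'E'
from h import *
c=bot.read_camera("scene"); t=bot.read_camera("top")
h1=ray(c,190+180/3,130+238/3,.066); h2=ray(t,200+272/3,150+199/3,.066)
l=ray(c,190+333/3,130+408/3,.062); print(h1,h2,l)
h=(h1+h2)/2
grasp(.441,-.24,N=25); bot.line_to([.441,-.24,.15]); 
bot.goto([.4295,-.068,.2],down(0)); bot.line_to([.4295,-.068,.12],max_speed=.1); bot.hold(.2)
c=bot.read_camera("scene"); cv2.imwrite("pics/s4.png",c["pixels"][80:230,170:330].repeat(4,0).repeat(4,1))
print(bot.current_clock())
E
```

```text
[ 0.43001946 -0.06791435] [ 0.42752546 -0.06879355] [ 0.43986552 -0.24044062]
grip 0.6476245208887247 25.00019520521164
33.575
```

View pics/s4.png

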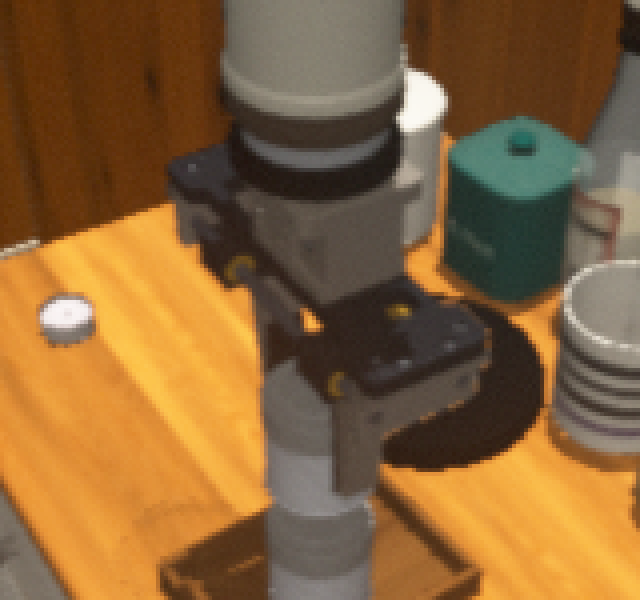

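The light tin (left edge at column 267, about the same as the tin below) is lined up above the heavy one. I'll lower and release it.

```bash
python3 - <<'E'
from h import *
x,y=.4295,-.068
release(x,y,.0892); bot.line_to([x,y,.26]); bot.goto([.25,.40,.26],down(0)); bot.hold(.3)
c=bot.read_camera("scene"); cv2.imwrite("pics/s5.png",c["pixels"][120:270,170:330].repeat(4,0).repeat(4,1))
print(bot.current_clock())
E
```

```text
fz -2.2564059822744027
39.0167
```

View pics/s5.png

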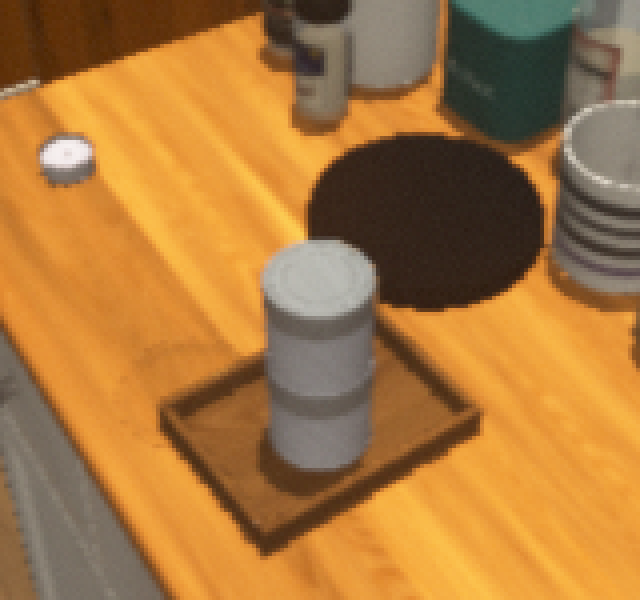

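The stack stands straight in the tray (upper lid about (320,280), base about (320,450)), and the gripper is clear of it.

```bash
python3 -c "
from workcell import bot
print(bot.job_done())"
```

```text
the job is handed in; nothing more can be done
None
```

The job is handed in, though no verdict came back: the heavier tin (about 0.65 kg) stands in the tray with the lighter one (about 0.26 kg) squarely on top, the arm is clear, and the clock read 39 s just before hand-in.

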